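# Take a locked edge-to-block measurement with a spring-return ruler

### The job

Measure how far the steel collar on the blue bearing block's shaft stands from the free end of the aluminium base plate: take the yellow spring-return ruler by its red knob, hook its steel end over the plate's free end, and back the ruler away against its spring along the plate until its heel sits gently and squarely against the collar. Holding it lightly against the collar, press the red knob down until it clicks, so that the blade is locked, then let go and leave the ruler standing there, hook on the edge and heel at the collar. Go gently on the hook, the collar and the plate, and leave everything else alone.

Things in the scene. Friction and masses are not known exactly. Their poses are not given: they have to be found in the camera images.
- knob_grip (a point): Centre of the red lock knob on top of the ruler, the place to take it: a block 26 mm along the ruler (x), 36 mm across (y, grip here) and 24 mm high. x is the way the blade comes out, z up. With the knob up this is 48 mm above the underside of the ruler's yellow case and on the case's middle. The ruler, about 0.3 kg, can be lifted and pulled by the knob.
- heel (a point): Heel of the ruler: lower edge, at its middle, of the flat rear end of the yellow case, 50 mm behind the knob's axis, at the height of the case's underside. Axes as the knob's. The case is 100 mm long (x), 28 mm wide, 28 mm high, with black rubber ends; the raised knob's underside is 8 mm above the case's top.
- hook (a point): Inner face (turned to the case) of the steel end plate on the blade, at its middle, 2.5 mm below the case's underside. The end plate is 3 mm thick, 18 mm wide and reaches from 8 mm below the case's underside to 5 mm above it. Blade in: 120 mm ahead of the heel, 70 mm ahead of the knob's axis. Axes as the knob's.
- blade (a joint): How far the blade (a rigid white strip, 16 mm wide, 2.5 mm thick, its underside 1.5 mm above the case's) is drawn out of the case, m: 0 fully in (as at the start), 0.068 at its end stop; 0.023 to 0.06 when the heel is at the collar. A spring draws it in: about 2 N at 0, growing by 0.045 N per mm.
- knob (a joint): Travel of the red lock knob, m: 0 up (blade free), about 0.0055 down (blade locked). It is pushed straight down: it resists with up to about 12 N, most in the first 2 mm, then snaps down by itself and stays down, holding the blade fast.
- plate_edge (a point): Upper edge, at its middle, of the free end of the aluminium base plate (300 x 90 mm, top 16 mm above the desk, fixed). The hook goes here. x points along the plate, out over the free end, y across, z up. A black motor block stands at the other end (to 66 mm above the desk).
- block_face (a point): Foot of the flat front face of the blue bearing block, on the plate's top and middle line; x points along the plate to the free end, 170 to 191 mm away. The block is fixed, 30 mm thick, 64 wide, 50 high. Before it, on its shaft, is a clamped steel collar, 40 mm across, 10 thick, centre 30 mm above the plate: its front, the stop for the heel, is 11 to 27 mm from this face; it must be felt or seen.
- bearing_block: The blue bearing block with its shaft and collar; same point and axes as block_face.
- rest: Grey block 90 x 50 mm, 20 mm high, fixed to the desk, on which the ruler stands at the start with its blade end hanging over the block's +x end. Origin at the centre of its underside.
- mug: Bystander: blue mug, 72 mm across, 85 mm high; origin under its centre.
- jar: Bystander: amber jar, 60 mm across, 70 mm high; origin under its centre.
- spool: Bystander: green spool, 60 mm across, 40 mm high; origin under its centre.
- screwdriver: Bystander: orange screwdriver lying on the desk, about 0.2 m long.
- wrench: Bystander: steel wrench lying on the desk, under 0.2 m long.
- multimeter: Bystander: orange multimeter lying on the desk, 170 x 80 x 42 mm; origin under its centre.
Mind the look-alikes: they are no part of the job. Leave any purple or turquoise look-alike of the part that bears knob_grip alone.

How it is judged (in metres and radians):
On the way, in this order (a step that is already met when the one before it is completed fails the run):
1. the ruler's hook is on the plate's free end and the blade is drawn out by more than 12 mm against its spring, the knob still up (x of hook in the frame of plate_edge between -0.002 and 0.002 m and y of hook in the frame of plate_edge between -0.036 and 0.036 m and z of hook in the frame of plate_edge between -0.004 and 0.004 m and value of joint blade above 0.012 m and value of joint knob below 0.002 m), for 0.1 s.
2. the heel sits against the collar with the hook on the edge, the knob still up (x of hook in the frame of plate_edge between -0.002 and 0.002 m and y of hook in the frame of plate_edge between -0.036 and 0.036 m and z of hook in the frame of plate_edge between -0.004 and 0.004 m and x of heel in the frame of block_face between 0.008 and 0.03 m and y of heel in the frame of block_face between -0.02 and 0.02 m and angle between the x axis of heel and the x axis of plate_edge, either way round below 0.08 rad and z of heel in the frame of plate_edge below 0.004 m and contact force between ruler and bearing_block above 0.2 N and value of joint knob below 0.002 m), for 0.2 s.
3. the knob is clicked down there, the heel against the collar (x of hook in the frame of plate_edge between -0.002 and 0.002 m and y of hook in the frame of plate_edge between -0.036 and 0.036 m and z of hook in the frame of plate_edge between -0.004 and 0.004 m and x of heel in the frame of block_face between 0.008 and 0.03 m and y of heel in the frame of block_face between -0.02 and 0.02 m and angle between the x axis of heel and the x axis of plate_edge, either way round below 0.08 rad and z of heel in the frame of plate_edge below 0.004 m and contact force between ruler and bearing_block above 0.2 N and value of joint knob above 0.0045 m), for 0.05 s.
At the end, for the whole second after the job is handed in: The ruler stands untouched and at rest on the plate: its hook face within 2 mm of the plate's end face, its heel where the collar stopped it (8 to 30 mm in front of the block) and square within 0.08 rad, not tipped, and the knob down by more than 4.5 mm, so that the blade is locked (x of hook in the frame of plate_edge between -0.002 and 0.002 m and y of hook in the frame of plate_edge between -0.036 and 0.036 m and z of hook in the frame of plate_edge between -0.004 and 0.004 m and x of heel in the frame of block_face between 0.008 and 0.03 m and y of heel in the frame of block_face between -0.02 and 0.02 m and angle between the x axis of heel and the x axis of plate_edge, either way round below 0.08 rad and z of heel in the frame of plate_edge below 0.004 m and value of joint knob above 0.0045 m and angle between heel's own z axis and vertical below 0.06 rad and linear speed of ruler below 0.01 m/s and contact force between ruler and the fingers below 0.1 N).
It fails at once if the hook is forced on the plate (over 14 N) (contact force between blade and base_plate above 14 N).
It fails at once if the ruler is rammed against the collar (over 20 N) (contact force between ruler and bearing_block above 20 N).
It fails at once if the ruler is pressed on the plate with over 40 N (contact force between ruler and base_plate above 40 N).
It fails at once if one of the other things on the desk is moved by over 15 mm (distance of any of mug, jar, spool, screwdriver, wrench, multimeter from where it was at the start of the episode above 0.015 m).
It also fails if it takes over 54 s, if anything falls off the work surface, if the arm or the gripper's body presses on something with over 40 N, if the wrist force passes 120 N, or if a joint passes its speed limit or range.

### The arm

A 6-joint arm with a two-finger parallel gripper is mounted at the origin on the work surface. World frame = base frame: x ahead of the robot, y to its left, z up, the work surface at z = 0. Lengths are in m, angles in degrees, forces in N, time in s.
With the tool pointing down it reaches from about 0.4 to 0.825 m from the base axis. Payload 7 kg.
Tool frame: the origin (TCP) lies on the centre line of the jaws, within the pads' length; the fingertips stand r.nose_length ahead of it and the grasp point (between the pads) lies 2 mm behind it (r.nose_length is the distance from the TCP to the fingertips, in m); z points along the fingers, y is the direction in which the jaws open and shut (so a half turn about z gives the same grasp; the last joint's range is limited). The gripper opens to 88 mm and grips with 3 to 60 N. Pads are 19 mm wide; open, the fingers measure 130 mm over their backs; the gripper's body (78 mm by 193 mm) begins 47 mm behind the grasp point.
Start: joints at [-56.316, 20.546, 0.682, 0, -70.136, -16.507], TCP at [0.199, -0.645, 0.215] pointing down, gripper open.
Joint ranges: [-176.03, 176.03], [-82.01, 121.73], [-58.28, 71.71], [-173.87, 95.51], [-174.79, -0.11], [-173.66, 173.66]. Speed limits (degrees/s): [136.94, 136.94, 172.46, 180, 180, 180].

### API

Orientations are given as [roll, pitch, yaw] about the fixed x, y, z axes, in that order (R = Rz(yaw) Ry(pitch) Rx(roll)).
In Python, from plant import r gives the robot as it stands.
- The arm moves only by the tool apply_moves, never from a script. Its argument "targets" is a list of rows, each a list of 3 entries, a list of its own where there are three numbers: the shift along the tool's x, y, z scaled (see below), then the turn, a rotation vector about the tool's x, y, z scaled (see below), then the finger opening in mm, from 0 to 87.6. A call has 1 to 5 rows; each row shifts and turns the pose as measured when the row begins, along the tool's axes as they then stand; what a row does not reach is not made up. The controller multiplies each number of a shift by 0.04 m and each number of a turn by 8 degrees. A row lasts 1/10 s, in which the tool goes at most 50 mm and 8.59 degrees, less where a joint would pass 70% of its speed; a pose out of reach is approached as far as the arm can. A call with a number of a shift or a turn outside -1 to 1 is refused whole. A call with a gripper value outside its range is refused whole. The fingers move at their own pace and stop on an object; "squeeze" is the grip in N (left out, the last holds). Time passes only in rows, so rows that do not move let the fingers close. It gives the time, the measured TCP pose, the force and the opening at its end, in the units of the state.
- r.get_state(): the state, without advancing time (a new reading comes with each control period).
- r.capture(name): name is "side" or "top" or "wrist"; returns a dict with "img" (384x512x3 uint8, blue, green, red), "z_map" (384x512 float32, m along the optical axis (not along the pixel's ray), 0 where there is no reading), "fx", "fy", "cx", "cy" (pixels), "camera_from_world" (4x4, takes a point from world to camera coordinates); the wrist camera has in their place "mount" (4x4, takes a point from camera to tool coordinates, whose origin is the TCP and whose axes are the flange's). Camera axes: x right, y up, looking along -z (the intrinsics and any distortion apply to the point x, -y, -z); pixel columns grow to the right and rows downward; lengths in m; the calibration is good to about 2 mm. A picture is of the moment at which its call begins: read the wrist's pose just before it.
- r.close_job(): hands the job in, once; it reports no verdict.
The state is a dict: "time_s": time; "joints": joint angles; "qd": joint speeds; "joint_torque": joint torques, N m; "tcp_pos": TCP position; "eef_rot": TCP orientation; "contact_force": force on the tool from outside, world axes, zero at the start; "moment": the same for the moment, N m; "gripper_width": finger opening in m.
Only numpy, scipy, OpenCV 4.12 (cv2) and the standard library are available. Lean on these libraries where they do the work, as an engineer would, in place of code of your own. Each camera call takes 0.05 s, during which the arm holds its last target.

## Working session

There is one attempt and no reset: what is moved stays moved. The work goes in short steps, Python scripts to look and compute and a tool call to move; the robot and the scene stay as the last step left them, time stands still between calls to the robot, and variables do not carry over. Pictures are saved under pics/ and viewed, and the job is handed in when it is done.

Besides the shell and the picture viewer there is one more tool, called after "Emit:" in YAML: its name, and indented under it one key for each argument. apply_moves: Moves the arm, as the interface text tells. Its arguments: {"type":"object","properties":{"targets":{"type":"array","items":{"type":"array"}},"squeeze":{"type":"number"}},"required":["targets"]}

```bash
ls; mkdir -p pics; python3 - <<'E'
from plant import r
import cv2,numpy as np
print(r.get_state(), r.nose_length)
for n in ("side","top","wrist"):
    c=r.capture(n); cv2.imwrite(f"pics/{n}0.png",c["img"]); np.savez(f"{n}0.npz",**c)
    print(n,{k:v for k,v in c.items() if k not in("img","z_map")})
E
```

```text
pics
{'time_s': 0.0, 'joints': array([-5.63135771e+01,  2.05917727e+01,  6.33974083e-01, -2.00156281e-02,
       -7.01353342e+01, -1.65068883e+01]), 'qd': array([-0.01175493,  0.03522361,  0.07682865, -0.02653388, -0.00258771,
       -0.1161229 ]), 'joint_torque': array([-5.91532680e-04, -5.82718420e+01,  2.93066293e+01,  6.99752122e+00,
        6.91661640e-03, -1.28777151e-04]), 'tcp_pos': array([ 0.19919701, -0.64441141,  0.21432074]), 'eef_rot': array([ 1.79905359e+02, -8.42400877e-03, -1.62827275e+02]), 'contact_force': array([-0.98072375,  0.22321814,  0.61247491]), 'moment': array([-0.0259603 ,  0.03788236, -0.02393456]), 'gripper_width': 0.08727641030523627} 0.017
side {'fx': 353.95390776546526, 'fy': 353.95390776546526, 'cx': 252.73833239593566, 'cy': 191.18096327128555, 'camera_from_world': array([[ 0.9828572 , -0.18336023, -0.0192551 , -0.517928  ],
       [ 0.10372201,  0.46356852,  0.8799693 , -0.11173757],
       [-0.15242531, -0.86688134,  0.47464014, -0.93882044],
       [ 0.        ,  0.        ,  0.        ,  1.        ]])}
top {'fx': 431.1213950240678, 'fy': 431.1213950240678, 'cx': 260.20030712510584, 'cy': 193.06295647178905, 'camera_from_world': array([[-0.0154731 , -0.99981822, -0.01114044, -0.01678336],
       [ 0.98098217, -0.01733568,  0.19332214, -0.5117582 ],
       [-0.19348013, -0.00793728,  0.98107209, -1.38373347],
       [ 0.        ,  0.        ,  0.        ,  1.        ]])}
wrist {'fx': 305.5515254860263, 'fy': 305.5515254860263, 'cx': 253.39683929380888, 'cy': 190.09317395958, 'mount': array([[ 8.53600150e-04,  9.50558089e-01,  3.10545633e-01,
         8.54587346e-02],
       [ 9.99999622e-01, -8.62062012e-04, -1.09999320e-04,
        -3.02946294e-04],
       [ 1.63148850e-04,  3.10545609e-01, -9.50558466e-01,
        -1.69502586e-01],
       [ 0.00000000e+00,  0.00000000e+00,  0.00000000e+00,
         1.00000000e+00]])}
```

View pics/side0.png

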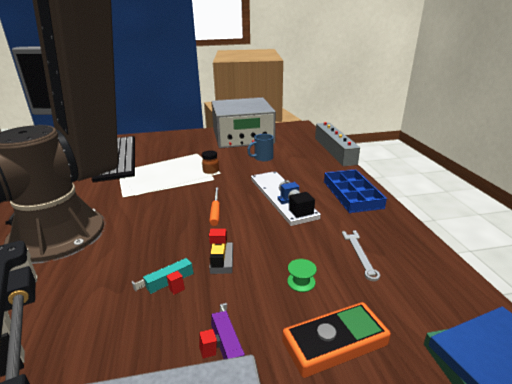

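View pics/top0.png

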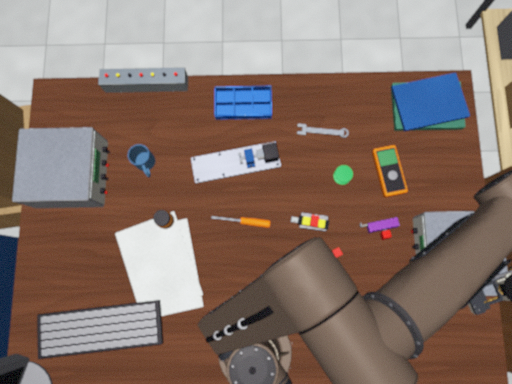

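View pics/wrist0.png

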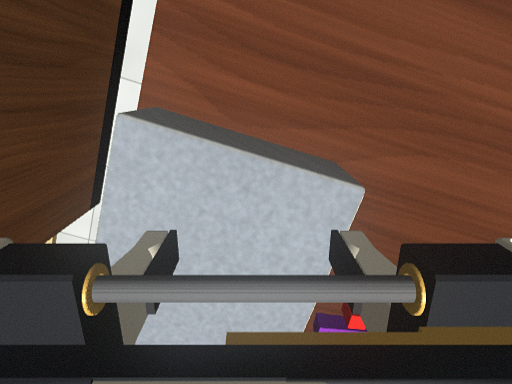

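Candidates: yellow ruler with red knob on the grey block at top (314,221) / side (218,255); the purple look-alike at top (383,225) / side (225,335); and the turquoise look-alike at side (168,275), mostly hidden in top with its red knob at (337,252). I choose the yellow one on the rest and check it in a crop.

```bash
cat > h.py <<'E'
import numpy as np,cv2
def proj(c,P):
    T=c["camera_from_world"]; p=T[:3,:3]@np.asarray(P,float)+T[:3,3]
    return np.array([c["fx"]*p[0]/-p[2]+c["cx"], c["fy"]*-p[1]/-p[2]+c["cy"]])
def ray(c,uv,T=None):
    # returns origin, dir (world)
    d=np.array([(uv[0]-c["cx"])/c["fx"],-(uv[1]-c["cy"])/c["fy"],-1.])
    W=np.linalg.inv(c["camera_from_world"]) if T is None else T
    return W[:3,3],W[:3,:3]@d
def onz(c,uv,z,T=None):
    o,d=ray(c,uv,T); return o+d*(z-o[2])/d[2]
def toolT(s):
    from scipy.spatial.transform import Rotation as R
    T=np.eye(4);T[:3,:3]=R.from_euler('xyz',s["eef_rot"],degrees=True).as_matrix();T[:3,3]=s["tcp_pos"];return T
def depthpt(c,u,v,T=None):
    z=float(c["z_map"][int(round(v)),int(round(u))]); 
    o,d=ray(c,(u,v),T); return o+d*z
E
python3 - <<'E'
import numpy as np,cv2
from h import *
c=dict(np.load("top0.npz"));s=dict(np.load("side0.npz"))
a=cv2.resize(c["img"][200:245,280:345],None,fx=9,fy=9,interpolation=cv2.INTER_NEAREST)
cv2.imwrite("pics/tcrop.png",a)
a=cv2.resize(c["img"][130:195,185:290],None,fx=7,fy=7,interpolation=cv2.INTER_NEAREST)
cv2.imwrite("pics/pcrop.png",a)
a=cv2.resize(s["img"][165:280,190:330],None,fx=5,fy=5,interpolation=cv2.INTER_CUBIC)
cv2.imwrite("pics/scrop.png",a)
E
```

```text
(no output)
```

View pics/tcrop.png

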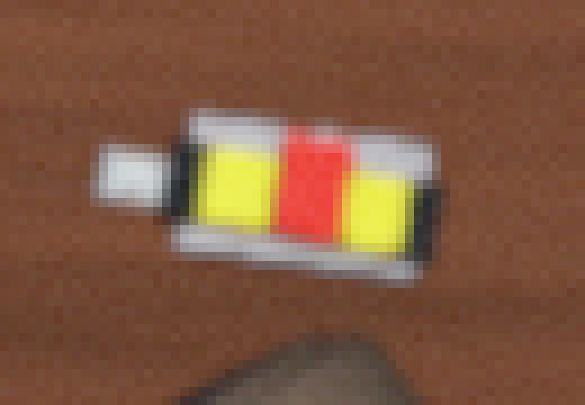

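View pics/pcrop.png

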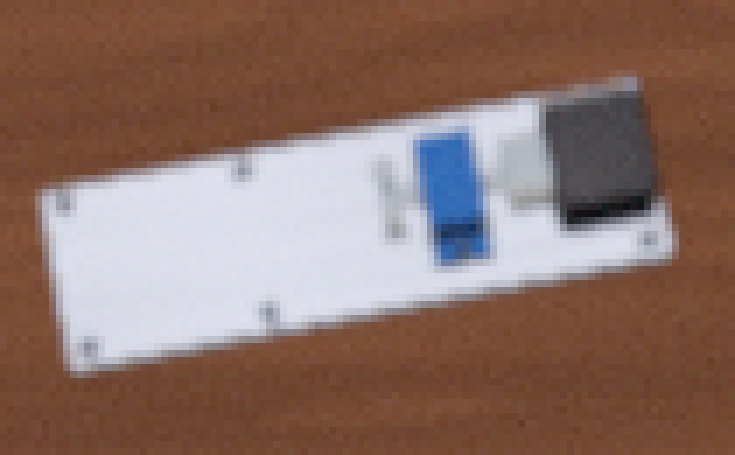

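View pics/scrop.png

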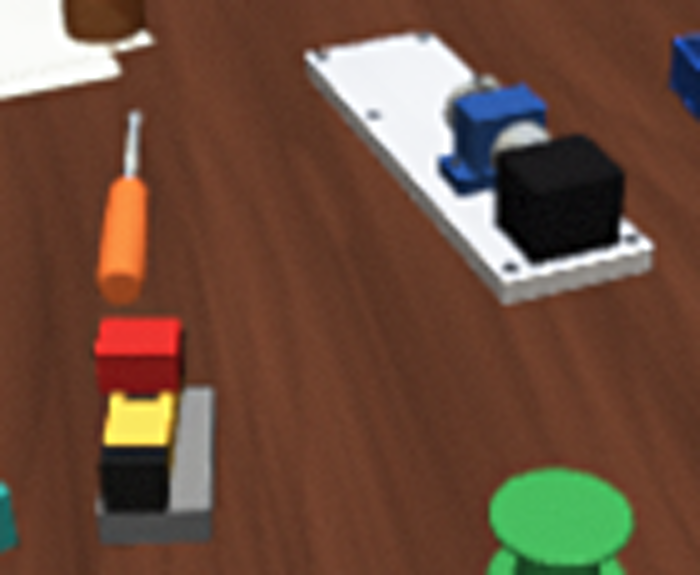

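The crop confirms the target: a yellow case, red knob at top (314,221), black ends, standing on the grey block with its hook to the left (about +y). Plate: free end on the left at (193,170), motor on the right. Now the positions.

```bash
python3 - <<'E'
import numpy as np,cv2
from h import *
c=dict(np.load("top0.npz"))
im=c["img"].astype(int)
b,g,rr=im[...,0],im[...,1],im[...,2]
def cent(m,x0,x1,y0,y1):
    k=np.zeros(m.shape,bool);k[y0:y1,x0:x1]=m[y0:y1,x0:x1];v,u=np.nonzero(k);return np.array([u.mean(),v.mean()]),k
red,k=cent((rr>150)&(g<110)&(b<110),300,330,205,240)
rct=cv2.minAreaRect(np.argwhere(k)[:,::-1].astype(np.float32)); print("red",red,rct)
kp=onz(c,red,0.080); print("knob",kp)
# yellow+red axis
yel,k2=cent((rr>150)&(g>150)&(b<110),295,335,205,240); print("yel",onz(c,yel,0.048))
pts=np.argwhere(k2)[:,::-1]; w=np.array([onz(c,p,0.048)[:2] for p in pts]); e=np.linalg.eigh(np.cov(w.T)); print("axis",np.degrees(np.arctan2(*e[1][:,1][::-1])))
# hook, blade white
wh,k3=cent((rr>170)&(g>170)&(b>170),288,299,214,225); print("blade pix",wh,onz(c,wh,0.024))
# plate
hsv=cv2.cvtColor(c["img"],cv2.COLOR_BGR2HSV)
m=((hsv[...,1]<70)&(hsv[...,2]>150)).astype(np.uint8); m[:130]=0;m[200:]=0;m[:,:180]=0;m[:,290:]=0
# left portion only
cn=max(cv2.findContours(m,0,1)[0],key=cv2.contourArea)
def line(p): 
    vx,vy,x,y=cv2.fitLine(np.float32(p),cv2.DIST_L2,0,.01,.01).ravel();return np.array([vx,vy]),np.array([x,y])
P=cn[:,0,:].astype(float)
mm=m.copy()
top=[];bot=[];
for u in range(198,258):
    v=np.nonzero(m[:,u])[0]; 
    if len(v): top.append((u,v.min()-.5)) ; bot.append((u,v.max()+.5))
left=[]
for v in range(162,180):
    u=np.nonzero(m[v])[0]; left.append((u.min()-.5,v))
z=.016
def W(l): return np.array([onz(c,p,z)[:2] for p in l])
for n,l in(("top",top[:45]),("bot",bot[:45]),("left",left)):
    d,p=line(W(l)); print(n,np.degrees(np.arctan2(d[1],d[0])),p, d)
dt,pt=line(W(top[:45]));db,pb=line(W(bot));dl,pl=line(W(left))
def X(d1,p1,d2,p2):
    t=np.linalg.solve(np.c_[d1,-d2],p2-p1);return p1+d1*t[0]
A=X(dt,pt,dl,pl);B=X(db,pb,dl,pl);print(A,B,np.linalg.norm(A-B),(A+B)/2)
bl,_=cent((b>130)&(rr<80),235,260,145,170);print("blue",bl,onz(c,bl,.066))
E
```

```text
red [314.04054054 220.62162162] ((314.21600341796875, 220.31199645996094), (6.618762016296387, 11.98532485961914), 10.30484676361084)
knob [ 0.41228564 -0.19686124  0.08      ]
yel [ 0.41160029 -0.19661638  0.048     ]
axis 79.69884764964912
blade pix [294.25925926 219.07407407] [ 0.42586259 -0.13754422  0.024     ]
top -79.72629 [0.66967523 0.11238872] [ 0.17835072 -0.983967  ]
bot -79.71033 [0.5740439  0.11214329] [ 0.17862484 -0.98391724]
left 11.178771 [0.60154057 0.20867227] [0.98102707 0.19387089]
[0.6504705  0.21834183] [0.5580108 0.2000699] 0.09424784 [0.60424066 0.20920587]
blue [249.02105263 157.05263158] [0.631569   0.01008364 0.066     ]
```

Emit:
apply_moves:
  targets:
    - [[-0.7,0.75,0],[0,0,-1],87.6]
    - [[-0.8,0.65,0],[0,0,-1],87.6]
    - [[-0.9,0.55,0],[0,0,-1],87.6]
    - [[-0.95,0.4,0],[0,0,-1],87.6]
    - [[-1,0.3,0],[0,0,-1],87.6]

```text
time_s: 0.65
tcp_pos: [0.2865, -0.4537, 0.2105]
eef_rot: [179.6, 0.1, -121.9]
contact_force: [0.8, 0.3, 0.7]
gripper_width: 0.0872
```

Emit:
apply_moves:
  targets:
    - [[-1,0.1,0],[0,0,-1],87.6]
    - [[-1,-0.05,0],[0,0,-1],87.6]
    - [[-1,-0.2,0],[0,0,-0.7],87.6]
    - [[-1,-0.3,0],[0,0,0],87.6]
    - [[-1,-0.3,0],[0,0,0],87.6]

```text
time_s: 1.15
tcp_pos: [0.378, -0.2619, 0.2108]
eef_rot: [179.7, 0.3, -99.1]
contact_force: [0.2, -0.1, 0.3]
gripper_width: 0.0873
```

```bash
cat >> h.py <<'E'
def need(s,target,yaw=None):
    "print tool-frame shift (scaled) to target"
    T=toolT(s); d=T[:3,:3].T@(np.asarray(target)-s["tcp_pos"])
    print("tcp",s["tcp_pos"].round(4),"rot",s["eef_rot"].round(2),"tool shift mm",(d*1000).round(1),"scaled",(d/.04).round(2))
    if yaw is not None: print("dyaw",yaw-s["eef_rot"][2],"turn z scaled",-(yaw-s["eef_rot"][2])/8)
E
python3 - <<'E'
from plant import r
from h import *
s=r.get_state(); c=r.capture("wrist"); cv2.imwrite("pics/w1.png",c["img"])
need(s,[0.4123,-0.197,0.2],-100.3); print(s["joints"])
np.savez("w1.npz",**c,pos=s["tcp_pos"],rot=s["eef_rot"])
E
```

```text
tcp [ 0.378  -0.2619  0.2108] rot [179.71   0.29 -99.07] tool shift mm [-69.4 -23.7  11. ] scaled [-1.74 -0.59  0.27]
dyaw -1.2265996487621322 turn z scaled 0.15332495609526653
[-10.32648945   0.25597113 -25.21376123  -0.31252733 -64.82551564
   1.38748842]
```

View pics/w1.png

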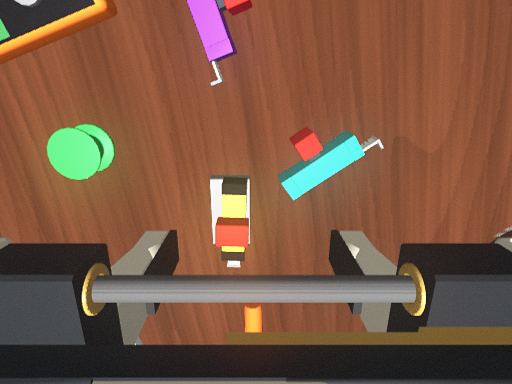

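The wrist view shows the yellow ruler on the grey rest, red knob at (232,233), hook end at (233,264). The purple (210,30) and turquoise (320,160) ones are clear of the path. Refining the knob.

```bash
cat >> h.py <<'E'
def loadw(f):
    z=dict(np.load(f)); s=dict(tcp_pos=z["pos"],eef_rot=z["rot"]); return z,toolT(s)@z["mount"]
def maskpts(m,box):
    x0,x1,y0,y1=box;k=np.zeros(m.shape,bool);k[y0:y1,x0:x1]=m[y0:y1,x0:x1];return np.argwhere(k)[:,::-1].astype(float)
E
python3 - <<'E'
from h import *
c,T=loadw("w1.npz"); im=c["img"].astype(int);b,g,r=im[...,0],im[...,1],im[...,2]
p=maskpts((r>140)&(g<90)&(b<90),(200,260,200,260)); print(len(p),p.min(0),p.max(0))
import collections
# red brightness split top face / side
vals=[r[int(q[1]),int(q[0])] for q in p]; print(np.percentile(vals,[5,25,50,75,95]))
for v in range(212,252,2): print(v, im[v,232], [int(p[p[:,1]==v][:,0].min()),int(p[p[:,1]==v][:,0].max())] if (p[:,1]==v).any() else None, round(float(depthpt(c,232,v,T)[2]),4))
E
```

```text
259 [215. 217.] [257. 259.]
[151.  156.  160.  164.  237.2]
212 [150 255 255] None 0.0472
214 [148 255 255] None 0.0471
216 [139 255 255] None 0.0486
218 [ 43  69 152] [218, 247] 0.0599
220 [ 48  84 162] [217, 247] 0.0643
222 [ 39  77 159] [217, 247] 0.0701
224 [ 44  78 154] [216, 247] 0.0769
226 [ 80 109 255] [247, 247] 0.0797
228 [ 89 120 255] None 0.0806
230 [ 87 118 255] None 0.0803
232 [ 88 118 255] None 0.0812
234 [ 83 116 255] None 0.0802
236 [ 86 115 255] None 0.0802
238 [ 83 108 255] None 0.079
240 [ 82 106 255] None 0.08
242 [ 82 109 255] None 0.0809
244 [ 77 101 255] [215, 247] 0.0794
246 [ 92 211 255] [255, 255] 0.0803
248 [138 255 255] None 0.0479
250 [127 255 255] None 0.0479
```

```bash
python3 - <<'E'
from h import *
c,T=loadw("w1.npz"); im=c["img"].astype(int);b,g,r=im[...,0],im[...,1],im[...,2]
m=(r>200)&(g<150)&(b<130)&(g>90)
p=maskpts(m,(205,260,215,250)); 
rc=cv2.minAreaRect(p.astype(np.float32)); print("knob top px",rc)
k=onz(c,rc[0],.080,T); box=cv2.boxPoints(rc); W=np.array([onz(c,q,.08,T)[:2] for q in box]); print(k, [np.linalg.norm(W[i]-W[i-1]).round(4) for i in range(4)])
for i in range(2): d=W[i+1]-W[i]; print("edge ang",np.degrees(np.arctan2(d[1],d[0])))
# yellow edges
y=maskpts((r>180)&(g>180)&(b<170),(210,255,185,265))
for s in(0,1):
    q=[]
    for v in sorted(set(y[:,1])):
        if 196<=v<=214:
            u=y[y[:,1]==v][:,0]; q.append(onz(c,(u.min()-.5 if s==0 else u.max()+.5,v),.048,T)[:2])
    q=np.array(q); print(len(q)); f=cv2.fitLine(q.astype(np.float32),cv2.DIST_L2,0,.01,.01).ravel(); print("edge",f, np.degrees(np.arctan2(f[1],f[0])))
print("yellow mean",np.mean([onz(c,q,.048,T) for q in y if q[1]<215],0))
# hook white
h=maskpts((r>150)&(g>150)&(b>140),(222,246,255,270)); print(h.min(0),h.max(0),h.mean(0),onz(c,h.mean(0),.024,T))
E
```

```text
knob top px ((231.33963012695312, 235.8113250732422), (33.248199462890625, 21.388124465942383), 1.9091525077819824)
[ 0.41074624 -0.20047393  0.08      ] [np.float64(0.0366), np.float64(0.0258), np.float64(0.0357), np.float64(0.0258)]
edge ang -103.02503250504527
edge ang 168.7412762239152
19
edge [ 0.2992178   0.95418483  0.42049286 -0.22580315] 72.58938
19
edge [ 0.22053419  0.9753792   0.39198017 -0.22121498] 77.25958
yellow mean [ 0.40587738 -0.22420062  0.048     ]
[227. 260.] [240. 266.] [233.10126582 263.51898734] [ 0.42435755 -0.13240546  0.024     ]
```

Emit:
apply_moves:
  targets:
    - [[-0.85,-0.25,0.5],[0,0,0.3],87.6]
    - [[-0.85,-0.25,0.6],[0,0,0],87.6]
    - [[0,0,0],[0,0,0],87.6]

```text
time_s: 1.5
tcp_pos: [0.414, -0.1902, 0.1672]
eef_rot: [-180.0, 0.4, -101.3]
contact_force: [-0.8, 1.0, -0.0]
gripper_width: 0.0877
```

```bash
python3 - <<'E'
from plant import r
from h import *
s=r.get_state(); c=r.capture("wrist"); cv2.imwrite("pics/w2.png",c["img"])
need(s,[0.411,-0.1995,0.066],-101.5)
np.savez("w2.npz",**c,pos=s["tcp_pos"],rot=s["eef_rot"])
E
```

```text
tcp [ 0.414  -0.1902  0.1672] rot [-180.      0.36 -101.27] tool shift mm [ 10.3   1.2 101.1] scaled [0.26 0.03 2.53]
dyaw -0.23418152357049848 turn z scaled 0.02927269044631231
```

View pics/w2.png

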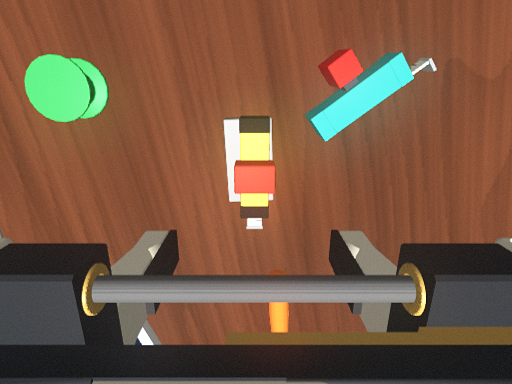

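```bash
python3 - <<'E'
from h import *
c,T=loadw("w2.npz"); im=c["img"].astype(int);b,g,r=im[...,0],im[...,1],im[...,2]
m=(r>200)&(g<160)&(b<130)&(g>60)
p=maskpts(m,(225,285,155,200)); rc=cv2.minAreaRect(p.astype(np.float32)); print(rc)
k=onz(c,rc[0],.080,T); box=cv2.boxPoints(rc); W=np.array([onz(c,q,.08,T)[:2] for q in box]); print(k, [np.linalg.norm(W[i]-W[i-1]).round(4) for i in range(4)])
for i in range(2): d=W[i+1]-W[i]; print("edge ang",np.degrees(np.arctan2(d[1],d[0])))
bk=maskpts((r<70)&(g<70)&(b<70),(235,276,112,222)); a=bk[bk[:,1]<140]; q=bk[bk[:,1]>200]
A=onz(c,a.mean(0),.048,T);B=onz(c,q.mean(0),.048,T); d=B-A;print(A,B,np.linalg.norm(d),np.degrees(np.arctan2(d[1],d[0])))
print(depthpt(c,255,177,T),depthpt(c,255,150,T))
h=maskpts((r>150)&(g>150)&(b>140),(244,266,215,232)); print(h.min(0),h.max(0),h.mean(0),onz(c,h.mean(0),.024,T))
E
```

```text
((254.0, 176.5), (33.0, 40.0), 90.0)
[ 0.4103688  -0.20321741  0.08      ] [np.float64(0.0299), np.float64(0.0342), np.float64(0.0299), np.float64(0.0355)]
edge ang 168.77995978349017
edge ang 80.00619427834965
[ 0.40439146 -0.25074283  0.048     ] [nan nan nan] nan nan
[ 0.40956123 -0.20283299  0.08081093] [ 0.40607802 -0.21964314  0.04723031]
[246. 218.] [262. 228.] [254.04705882 223.12352941] [ 0.42378965 -0.134438    0.024     ]<stdin>:8: RuntimeWarning: Mean of empty slice.
  ret = um.true_divide(
```

Emit:
apply_moves:
  targets:
    - [[0.25,0.03,0.7],[0,0,-0.1],87.6]
    - [[0,0,0.7],[0,0,0],87.6]
    - [[0,0,0.4],[0,0,0],87.6]
    - [[0,0,0],[0,0,0],87.6]

```text
time_s: 1.95
tcp_pos: [0.4124, -0.2027, 0.0967]
eef_rot: [-179.7, 0.3, -100.3]
contact_force: [0.2, -0.2, -0.1]
gripper_width: 0.0874
```

```bash
python3 - <<'E'
from plant import r
from h import *
s=r.get_state(); need(s,[0.4107,-0.2008,0.066],-100.5)
E
```

```text
tcp [ 0.4124 -0.2027  0.0967] rot [-179.68    0.31 -100.32] tool shift mm [-1.4  2.2 30.7] scaled [-0.03  0.05  0.77]
dyaw -0.17699150355809934 turn z scaled 0.022123937944762417
```

Emit:
apply_moves:
  targets:
    - [[-0.03,0.05,0.45],[0,0,0],87.6]
    - [[0,0,0.3],[0,0,0],87.6]
    - [[0,0,0],[0,0,0],87.6]

```text
time_s: 2.25
tcp_pos: [0.4122, -0.2032, 0.069]
eef_rot: [-179.5, 0.3, -100.4]
contact_force: [0.0, -0.3, 0.4]
gripper_width: 0.0876
```

```bash
python3 - <<'E'
from plant import r
from h import *
s=r.get_state(); need(s,[0.4107,-0.2008,0.066],-100.5)
E
```

```text
tcp [ 0.4122 -0.2032  0.069 ] rot [-179.48    0.27 -100.4 ] tool shift mm [-2.1  1.9  3. ] scaled [-0.05  0.05  0.08]
dyaw -0.09988783486772945 turn z scaled 0.012485979358466182
```

Emit:
apply_moves:
  targets:
    - [[-0.05,0.08,0.1],[-0.06,0.03,0],87.6]
    - [[0,0,0],[0,0,0],45]
    - [[0,0,0],[0,0,0],45]

```text
time_s: 2.55
tcp_pos: [0.4108, -0.2015, 0.0677]
eef_rot: [-179.8, 0.0, -100.4]
contact_force: [0.1, -0.5, -0.1]
gripper_width: 0.0767
```

```bash
python3 - <<'E'
from plant import r
from h import *
s=r.get_state(); c=r.capture("wrist"); cv2.imwrite("pics/w3.png",c["img"])
need(s,[0.4107,-0.2008,0.066],-100.5); print(s["gripper_width"])
E
```

```text
tcp [ 0.4108 -0.2015  0.0677] rot [-179.8     0.   -100.43] tool shift mm [-0.6  0.2  1.7] scaled [-0.02  0.    0.04]
dyaw -0.06831075253394658 turn z scaled 0.008538844066743323
0.07670293122786799
```

View pics/w3.png

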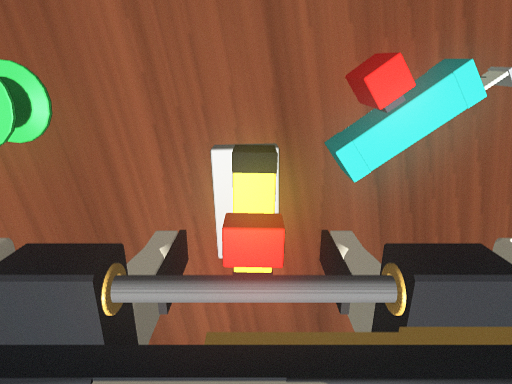

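The knob (253,240) is centred between the open fingers and square. Closing.

Emit:
apply_moves:
  targets:
    - [[0,0,0.05],[0,0,0],30]
    - [[0,0,0],[0,0,0],30]
    - [[0,0,0],[0,0,0],30]
    - [[0,0,0],[0,0,0],30]
    - [[0,0,0],[0,0,0],30]
  squeeze: 35

```text
time_s: 3.1
tcp_pos: [0.4113, -0.2014, 0.0664]
eef_rot: [-179.7, 0.0, -100.4]
contact_force: [-0.7, -0.6, 1.5]
gripper_width: 0.0343
```

Emit:
apply_moves:
  targets:
    - [[0,0,0],[0,0,0],30]
    - [[0,0,0],[0,0,0],30]
    - [[0,0,0],[0,0,0],30]

```text
time_s: 3.4
tcp_pos: [0.4113, -0.2014, 0.0664]
eef_rot: [-179.7, 0.0, -100.4]
contact_force: [-0.3, -0.7, 0.4]
gripper_width: 0.0345
```

Emit:
apply_moves:
  targets:
    - [[0,0,-0.4],[0,0,0],30]
    - [[0,0,-0.7],[0,0,0],30]
    - [[0,0,-0.8],[0,0,0],30]
    - [[0,0,-0.8],[0,0,0],30]
    - [[0,0,-0.5],[0,0,0],30]

```text
time_s: 3.9
tcp_pos: [0.4056, -0.2004, 0.1931]
eef_rot: [179.5, 0.0, -100.5]
contact_force: [0.0, 0.4, -3.7]
gripper_width: 0.0348
```

Emit:
apply_moves:
  targets:
    - [[-0.6,-0.15,-0.2],[0,0,-0.5],30]
    - [[-0.9,-0.3,-0.2],[0,0,-0.5],30]
    - [[-0.9,-0.35,0],[0,0,-0.5],30]
    - [[-0.9,-0.4,0],[0,0,-0.5],30]
    - [[-0.9,-0.4,0],[0,0,-0.4],30]

```text
time_s: 4.4
tcp_pos: [0.4747, -0.0319, 0.2115]
eef_rot: [179.7, 0.3, -81.1]
contact_force: [1.0, -0.8, -3.4]
gripper_width: 0.0344
```

```bash
python3 - <<'E'
from plant import r
from h import *
s=r.get_state(); need(s,[0.613,0.170,0.21],-79.7)
E
```

```text
tcp [ 0.4747 -0.0319  0.2115] rot [179.67   0.25 -81.11] tool shift mm [-178.1 -167.8    1.3] scaled [-4.45 -4.2   0.03]
dyaw 1.4093296187638629 turn z scaled -0.17616620234548286
```

Emit:
apply_moves:
  targets:
    - [[-0.9,-0.85,0],[0,0,-0.15],30]
    - [[-0.9,-0.85,0],[0,0,0],30]
    - [[-0.9,-0.85,0],[0,0,0],30]
    - [[-0.8,-0.8,0],[0,0,0],30]
    - [[-0.3,-0.3,0],[0,0,0],30]

```text
time_s: 4.9
tcp_pos: [0.5918, 0.1518, 0.2078]
eef_rot: [179.4, 0.3, -79.6]
contact_force: [-0.1, -1.3, -3.5]
gripper_width: 0.0345
```

Emit:
apply_moves:
  targets:
    - [[0,0,0],[0,0,0],30]
    - [[0,0,0],[0,0,0],30]

```text
time_s: 5.1
tcp_pos: [0.5915, 0.1537, 0.2048]
eef_rot: [179.1, 0.3, -79.5]
contact_force: [-1.2, 0.1, -3.2]
gripper_width: 0.0343
```

```bash
python3 - <<'E'
from plant import r
from h import *
s=r.get_state(); need(s,[0.597,0.2587,0.21],-79.7)
c=r.capture("wrist"); cv2.imwrite("pics/w4.png",c["img"])
np.savez("w4.npz",**c,pos=s["tcp_pos"],rot=s["eef_rot"])
c=r.capture("top"); np.savez("top4.npz",**c); cv2.imwrite("pics/top4.png",c["img"])
E
```

```text
tcp [0.5915 0.1537 0.2048] rot [179.12   0.27 -79.5 ] tool shift mm [-102.3  -24.5   -5.1] scaled [-2.56 -0.61 -0.13]
dyaw -0.19966895961280784 turn z scaled 0.02495861995160098
```

View pics/w4.png

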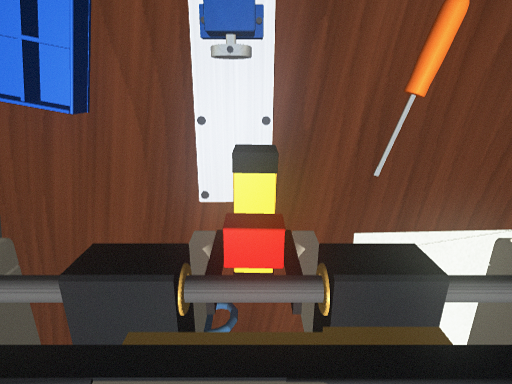

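View pics/top4.png

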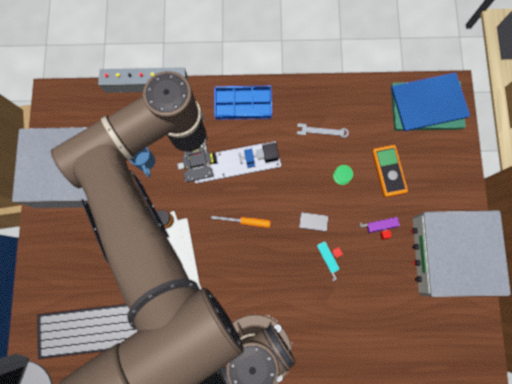

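The wrist view shows the plate's free end at row ≈201 (columns 200–235 left of the ruler), side edges at columns ≈197/273, the collar at (231,50), the block at (230,22), and the held ruler upright with its heel at (256,147). Measuring these.

```bash
python3 - <<'E'
from h import *
c,T=loadw("w4.npz"); im=c["img"].astype(int);b,g,r=im[...,0],im[...,1],im[...,2]
hsv=cv2.cvtColor(c["img"],cv2.COLOR_BGR2HSV)
m=(hsv[...,1]<60)&(hsv[...,2]>150)
L=[];Rr=[]
for v in range(60,140):
    u=np.nonzero(m[v,170:300])[0]+170
    L.append((u.min()-.5,v));Rr.append((u.max()+.5,v))
E=[]
for u in range(204,230):
    v=np.nonzero(m[150:230,u])[0]+150; E.append((u,v.max()+.5))
print(L[::20],Rr[::20],E[::6])
def fit(q):
    w=np.array([onz(c,p,.016,T)[:2] for p in q],np.float32); f=cv2.fitLine(w,cv2.DIST_HUBER,0,.001,.001).ravel(); return f[:2].astype(float),f[2:].astype(float)
fl,fr,fe=fit(L),fit(Rr),fit(E)
for n,f in zip("LRE",(fl,fr,fe)): print(n,np.degrees(np.arctan2(f[0][1],f[0][0])),f[1])
X=lambda a,b:a[1]+a[0]*np.linalg.solve(np.c_[a[0],-b[0]],b[1]-a[1])[0]
A=X(fl,fe);B=X(fr,fe);print("corners",A,B,np.linalg.norm(A-B),"mid",(A+B)/2)
for p in((220,100),(250,110),(231,45),(231,50),(231,55),(230,10),(256,135),(256,160),(256,190)): print(p,depthpt(c,*p,T).round(4),im[p[1],p[0]])
M=(A+B)/2
# collar pts via depth
P=[]
for v in range(30,75):
    for u in range(205,258):
        if c["z_map"][v,u]>0:
            w=depthpt(c,u,v,T)
            if .03<w[2]<.075: P.append(np.r_[w,u,v])
P=np.array(P)
th=np.radians(100.3); xp=np.array([np.cos(th),np.sin(th)]); yp=np.array([-xp[1],xp[0]])
s=(P[:,:2]-M)@xp; t=(P[:,:2]-M)@yp
for v in range(36,64,2):
    k=P[:,4]==v
    if k.any(): print(v,"z max",P[k,2].max().round(4),"s med",np.median(s[k]).round(4),"t range",t[k].min().round(4),t[k].max().round(4),"n",k.sum())
cv2.imwrite("pics/w4c.png",cv2.resize(c["img"][0:215,180:300],None,fx=2.7,fy=2.7,interpolation=cv2.INTER_CUBIC))
E
```

```text
[(np.float64(190.5), 60), (np.float64(192.5), 80), (np.float64(193.5), 100), (np.float64(194.5), 120)] [(np.float64(273.5), 60), (np.float64(273.5), 80), (np.float64(272.5), 100), (np.float64(272.5), 120)] [(204, np.float64(201.5)), (210, np.float64(201.5)), (216, np.float64(201.5)), (222, np.float64(201.5)), (228, np.float64(201.5))]
L -79.73521843120037 [0.6678431  0.09274219]
R -79.34619109189856 [0.58102816 0.06953533]
E 10.21586935378864 [0.62452883 0.20823684]
corners [0.64621959 0.21214583] [0.55721797 0.19610646] 0.09043534196821416 mid [0.60171878 0.20412615]
(220, 100) [0.6382 0.0872 0.0168] [246 242 239]
(250, 110) [0.6032 0.0918 0.0162] [244 239 236]
(231, 45) [0.6315 0.0351 0.0664] [192 184 175]
(231, 50) [0.6307 0.0394 0.0683] [107  98  91]
(231, 55) [0.6302 0.0433 0.0651] [161 154 150]
(230, 10) [0.637  0.0071 0.065 ] [177  96  52]
(256, 135) [0.5913 0.1183 0.016 ] [245 242 238]
(256, 160) [0.5969 0.1102 0.1869] [72 79 80]
(256, 190) [0.5932 0.1297 0.1866] [112 249 249]
36 z max 0.0517 s med -0.183 t range -0.0271 0.0236 n 48
38 z max 0.0526 s med -0.1797 t range -0.0047 0.0039 n 10
40 z max 0.0515 s med -0.178 t range -0.0047 0.0039 n 10
42 z max 0.0523 s med -0.1763 t range -0.0048 0.0039 n 10
44 z max 0.0672 s med -0.1726 t range -0.0104 0.0082 n 21
46 z max 0.0684 s med -0.1711 t range -0.0188 0.0184 n 40
48 z max 0.0682 s med -0.1695 t range -0.0188 0.0194 n 41
50 z max 0.0683 s med -0.1677 t range -0.019 0.0194 n 40
52 z max 0.0683 s med -0.1661 t range -0.0191 0.0194 n 41
54 z max 0.0671 s med -0.1644 t range -0.0192 0.0194 n 40
56 z max 0.0621 s med -0.163 t range -0.0196 0.0194 n 41
58 z max 0.0419 s med -0.1629 t range -0.018 0.0174 n 35
```

View pics/w4c.png

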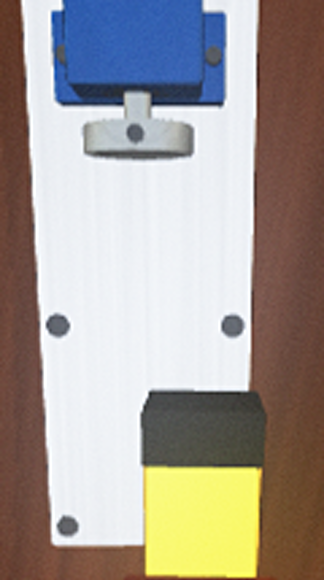

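Emit:
apply_moves:
  targets:
    - [[0.2,-0.25,0.4],[0.1,0.03,0],30]
    - [[0.15,-0.23,0.6],[0,0,0],30]
    - [[0,0,0.7],[0,0,0],30]
    - [[0,0,0.5],[0,0,0],30]

```text
time_s: 5.6
tcp_pos: [0.6139, 0.1389, 0.1208]
eef_rot: [-179.5, 0.2, -79.7]
contact_force: [-1.0, -0.0, -4.3]
gripper_width: 0.0345
```

```bash
cat >> h.py <<'E'
M=np.array([0.6017,0.2041]);XP=np.array([-0.1797,0.9837]);YP=np.array([-.9837,-.1797])
def st(s):
    d=s["tcp_pos"][:2]-M; print("t",s["time_s"],"TCP s,t mm",(d@XP*1e3).round(1),(d@YP*1e3).round(1),"hook s",(d@XP*1e3+70).round(1),"underside above plate mm",((s["tcp_pos"][2]-.0464-.016)*1e3).round(1),"rot",s["eef_rot"].round(2),"F along",(s["contact_force"][:2]@XP).round(2),(s["contact_force"][:2]@YP).round(2),s["contact_force"][2].round(2),"M",s["moment"].round(2))
E
python3 - <<'E'
from plant import r
from h import *
s=r.get_state(); st(s); need(s,[0.6128,0.1431,0.068],-79.6)
E
```

```text
t 5.6 TCP s,t mm -66.4 -0.3 hook s 3.6 underside above plate mm 58.4 rot [-179.47    0.18  -79.74] F along 0.18 1.02 -4.3 M [-0.01  0.22  0.04]
tcp [0.6139 0.1389 0.1208] rot [-179.47    0.18  -79.74] tool shift mm [-4.2  0.8 52.8] scaled [-0.11  0.02  1.32]
dyaw 0.14000275228943337 turn z scaled -0.017500344036179172
```

Emit:
apply_moves:
  targets:
    - [[-0.15,0,0.5],[-0.05,0.02,-0.02],30]
    - [[0,0,0.4],[0,0,0],30]
    - [[0,0,0],[0,0,0],30]

```text
time_s: 5.9
tcp_pos: [0.6099, 0.1401, 0.0822]
eef_rot: [179.9, -0.0, -79.8]
contact_force: [-0.8, -0.2, -3.0]
gripper_width: 0.0346
```

```bash
python3 - <<'E'
from plant import r
from h import *
s=r.get_state(); st(s); need(s,[0.6128,0.1431,0.068],-79.6)
c=r.capture("wrist"); cv2.imwrite("pics/w5.png",c["img"])
np.savez("w5.npz",**c,pos=s["tcp_pos"],rot=s["eef_rot"])
c=r.capture("top"); cv2.imwrite("pics/t5.png",cv2.resize(c["img"][120:210,150:300],None,fx=5,fy=5,interpolation=cv2.INTER_CUBIC))
c=r.capture("side"); cv2.imwrite("pics/s5.png",cv2.resize(c["img"][120:240,210:360],None,fx=5,fy=5,interpolation=cv2.INTER_CUBIC))
E
```

```text
t 5.9 TCP s,t mm -64.4 3.5 hook s 5.6 underside above plate mm 19.8 rot [ 1.799e+02 -3.000e-02 -7.985e+01] F along -0.02 0.78 -2.96 M [-0.06  0.24 -0.02]
tcp [0.6099 0.1401 0.0822] rot [ 1.799e+02 -3.000e-02 -7.985e+01] tool shift mm [-2.5 -3.4 14.2] scaled [-0.06 -0.09  0.36]
dyaw 0.24984975335257786 turn z scaled -0.031231219169072233
```

View pics/w5.png

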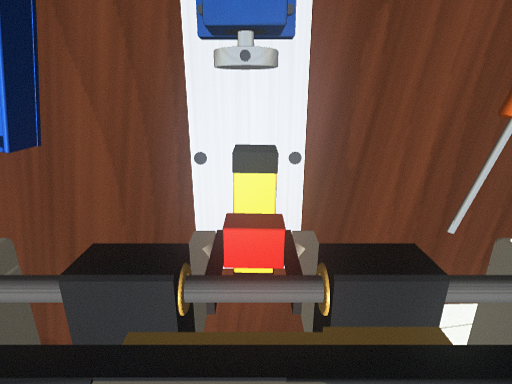

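View pics/t5.png

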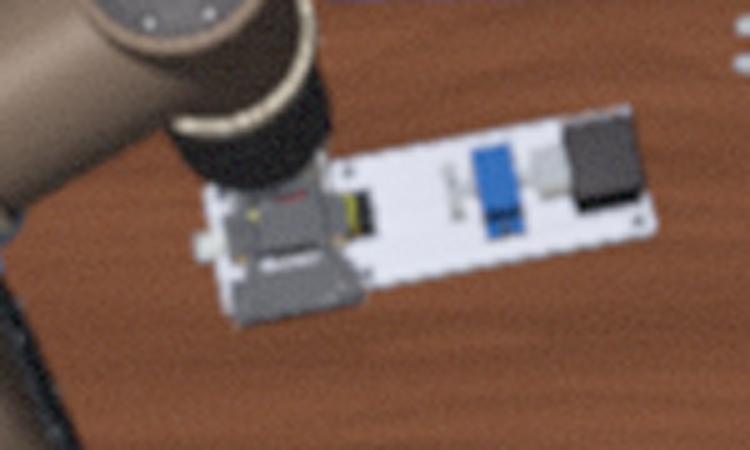

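View pics/s5.png

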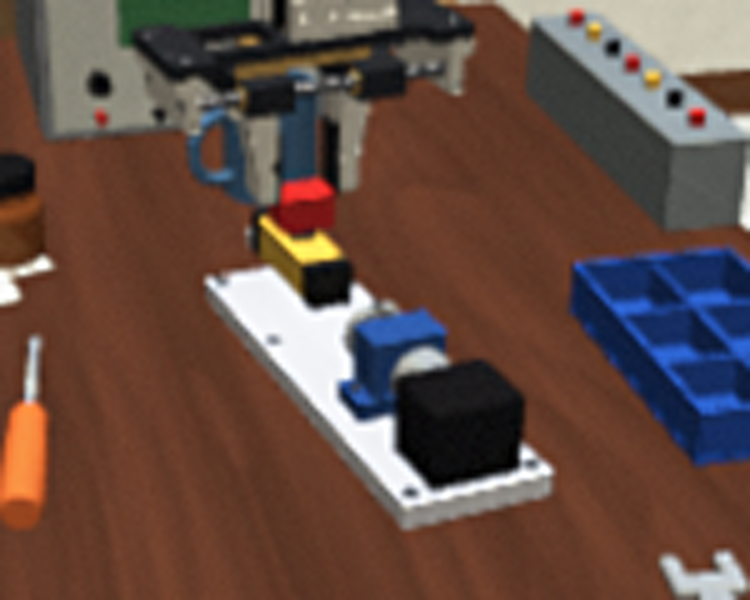

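Top and side views agree: hook just past the free end (crop x≈195–215 vs edge ≈212), ruler in line with the plate, heel well ahead of the collar. Go down in small steps, with slightly more clearance for the hook.

Emit:
apply_moves:
  targets:
    - [[-0.12,-0.09,0.1],[0.02,0,-0.03],30]
    - [[0,0,0.1],[0,0,0],30]
    - [[0,0,0.05],[0,0,0],30]

```text
time_s: 6.35
tcp_pos: [0.6171, 0.1477, 0.0785]
eef_rot: [-179.3, 0.1, -79.5]
contact_force: [0.2, 0.2, -3.0]
gripper_width: 0.0342
```

```bash
python3 - <<'E'
from plant import r
from h import *
s=r.get_state(); st(s)
E
```

```text
t 6.35 TCP s,t mm -58.2 -5.1 hook s 11.8 underside above plate mm 16.1 rot [-1.7928e+02  1.3000e-01 -7.9530e+01] F along 0.17 -0.27 -3.0 M [ 0.02  0.22 -0.02]
```

Emit:
apply_moves:
  targets:
    - [[0.03,0.06,0.1],[-0.06,0.02,0],30]
    - [[0,0,0.1],[0,0,0],30]
    - [[0,0,0.1],[0,0,0],30]

```text
time_s: 6.65
tcp_pos: [0.6152, 0.1464, 0.0663]
eef_rot: [-179.7, -0.0, -79.5]
contact_force: [0.1, -0.3, -3.7]
gripper_width: 0.0343
```

```bash
python3 - <<'E'
from plant import r
from h import *
s=r.get_state(); st(s)
E
```

```text
t 6.65 TCP s,t mm -59.2 -2.9 hook s 10.8 underside above plate mm 3.9 rot [-1.7973e+02 -3.0000e-02 -7.9510e+01] F along -0.31 -0.02 -3.73 M [-0.    0.08 -0.03]
```

Emit:
apply_moves:
  targets:
    - [[0,0.02,0.06],[-0.02,0,0],30]
    - [[0,0,0.04],[0,0,0],30]

```text
time_s: 6.85
tcp_pos: [0.6144, 0.146, 0.0623]
eef_rot: [-179.9, -0.1, -79.5]
contact_force: [-6.1, -0.2, 14.9]
gripper_width: 0.0348
```

Emit:
apply_moves:
  targets:
    - [[0,0,0.04],[0,0,0],30]

```text
time_s: 6.95
tcp_pos: [0.6146, 0.1459, 0.0622]
eef_rot: [-179.9, -0.1, -79.4]
contact_force: [-7.1, 0.7, 14.7]
gripper_width: 0.0348
```

```bash
python3 - <<'E'
from plant import r
from h import *
s=r.get_state(); st(s)
E
```

```text
t 6.95 TCP s,t mm -59.5 -2.2 hook s 10.5 underside above plate mm -0.2 rot [-1.7991e+02 -1.0000e-01 -7.9440e+01] F along 1.94 6.88 14.74 M [0.18 3.02 0.  ]
```

Emit:
apply_moves:
  targets:
    - [[0,0,-0.03],[0,0,0],30]

```text
time_s: 7.05
tcp_pos: [0.6146, 0.146, 0.0639]
eef_rot: [-179.9, -0.1, -79.4]
contact_force: [-0.2, 0.8, -3.5]
gripper_width: 0.0346
```

```bash
python3 - <<'E'
from plant import r
from h import *
s=r.get_state(); st(s)
c=r.capture("wrist"); cv2.imwrite("pics/w6.png",c["img"])
np.savez("w6.npz",**c,pos=s["tcp_pos"],rot=s["eef_rot"])
c=r.capture("top"); cv2.imwrite("pics/t6.png",cv2.resize(c["img"][120:210,150:300],None,fx=5,fy=5,interpolation=cv2.INTER_CUBIC))
c=r.capture("side"); cv2.imwrite("pics/s6.png",cv2.resize(c["img"][130:220,230:350],None,fx=6,fy=6,interpolation=cv2.INTER_CUBIC))
st(r.get_state())
E
```

```text
t 7.05 TCP s,t mm -59.5 -2.2 hook s 10.5 underside above plate mm 1.5 rot [-1.7989e+02 -1.0000e-01 -7.9430e+01] F along 0.78 0.06 -3.49 M [-0.02  0.15  0.03]
t 7.2 TCP s,t mm -59.5 -2.3 hook s 10.5 underside above plate mm 1.0 rot [-1.799e+02 -9.000e-02 -7.945e+01] F along -0.1 -0.49 -3.94 M [ 0.09  0.08 -0.01]
```

View pics/w6.png

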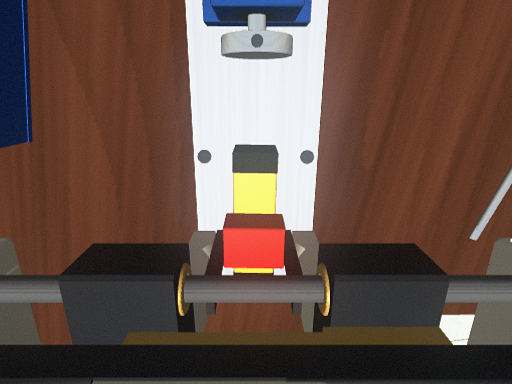

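View pics/s6.png

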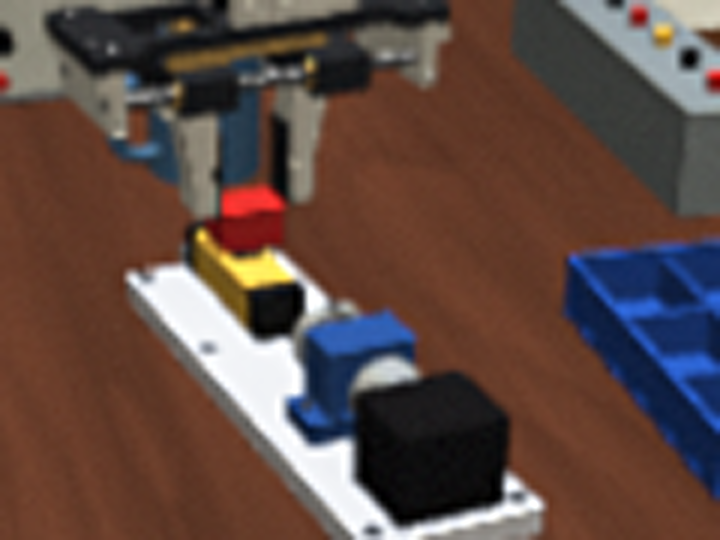

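View pics/t6.png

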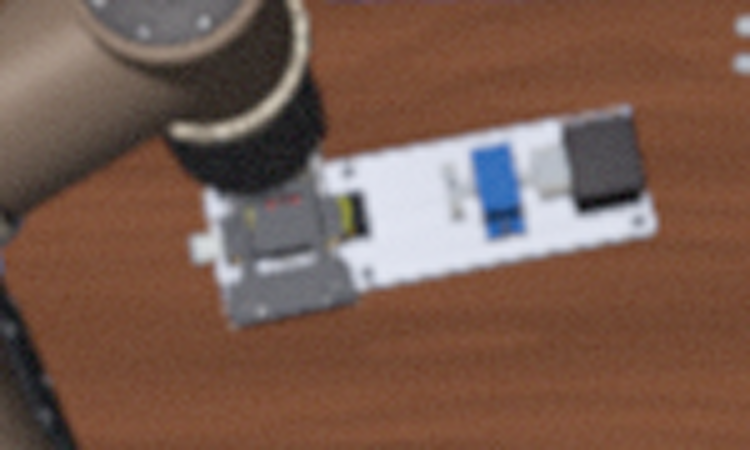

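```bash
python3 - <<'E'
from h import *
for f in("w4.npz","w5.npz","w6.npz"):
    c,T=loadw(f); 
    kz=np.median([depthpt(c,u,v,T)[2] for u in range(240,270,3) for v in range(232,262,3)])
    cz=np.median([depthpt(c,u,v,T)[2] for u in range(243,268,3) for v in range(178,206,3)])
    rz=np.median([depthpt(c,u,v,T)[2] for u in range(243,268,3) for v in range(150,165,3)])
    pz=np.median([depthpt(c,u,v,T)[2] for u in range(240,275,3) for v in range(85,125,3)])
    print(f,"knob",kz,"case",cz,"diff",kz-cz,"rear",rz,"plate",pz)
E
```

```text
w4.npz knob 0.2184858076138056 case 0.18639415666767592 diff 0.032091650946129674 rear 0.1865784163212188 plate 0.016078954336375934
w5.npz knob 0.09591450068925393 case 0.06405405645957866 diff 0.03186044422967527 rear 0.06420940655418259 plate 0.016266903841742036
w6.npz knob 0.07765101356208345 case 0.04561913514129043 diff 0.032031878420793025 rear 0.045990408184151704 plate 0.01615250680173523
```

Knob confirmed still up (knob–case height difference 32 mm in all three views). Ruler hovers ≈1 mm over the plate; now draw back along the plate.

Emit:
apply_moves:
  targets:
    - [[0.1,0.02,0],[0,0,0],30]
    - [[0.12,0.02,0],[0,0,0],30]
    - [[0.12,0,0],[0,0,0],30]
    - [[0.12,0,0],[0,0,0],30]

```text
time_s: 7.6
tcp_pos: [0.6167, 0.1275, 0.0628]
eef_rot: [-179.9, -0.0, -79.4]
contact_force: [-1.8, 3.9, -0.8]
gripper_width: 0.0348
```

```bash
python3 - <<'E'
from plant import r
from h import *
s=r.get_state(); st(s)
E
```

```text
t 7.6 TCP s,t mm -78.0 -1.0 hook s -8.0 underside above plate mm 0.4 rot [-1.7987e+02 -3.0000e-02 -7.9400e+01] F along 4.2 1.04 -0.83 M [1.49 0.63 0.07]
```

Emit:
apply_moves:
  targets:
    - [[0.12,0.01,0],[0,0,0],30]
    - [[0.12,0,0],[0,0,0],30]
    - [[0.12,0,0],[0,0,0],30]
    - [[0.08,0,0],[0,0,0],30]

```text
time_s: 8.0
tcp_pos: [0.62, 0.1094, 0.0628]
eef_rot: [-179.8, 0.0, -79.4]
contact_force: [-2.6, 4.1, -1.2]
gripper_width: 0.0344
```

```bash
python3 - <<'E'
from plant import r
from h import *
s=r.get_state(); st(s)
c=r.capture("wrist"); cv2.imwrite("pics/w7.png",c["img"])
np.savez("w7.npz",**c,pos=s["tcp_pos"],rot=s["eef_rot"])
c=r.capture("top"); cv2.imwrite("pics/t7.png",cv2.resize(c["img"][120:210,150:300],None,fx=5,fy=5,interpolation=cv2.INTER_CUBIC))
st(r.get_state())
E
```

```text
t 8.0 TCP s,t mm -96.5 -0.9 hook s -26.5 underside above plate mm 0.4 rot [-1.7982e+02  5.0000e-02 -7.9420e+01] F along 4.53 1.83 -1.23 M [1.68 0.67 0.11]
t 8.1 TCP s,t mm -96.7 -0.9 hook s -26.7 underside above plate mm 0.4 rot [-1.7983e+02  3.0000e-02 -7.9430e+01] F along 2.25 1.2 -2.47 M [0.91 0.47 0.08]
```

View pics/w7.png

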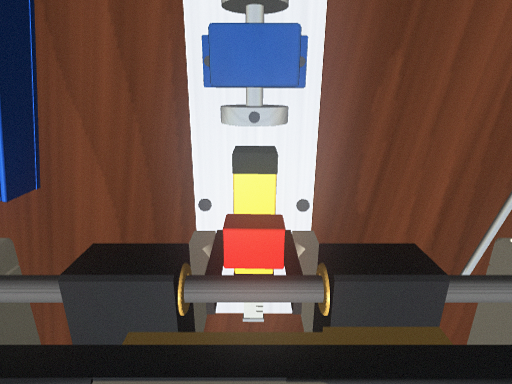

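View pics/t7.png

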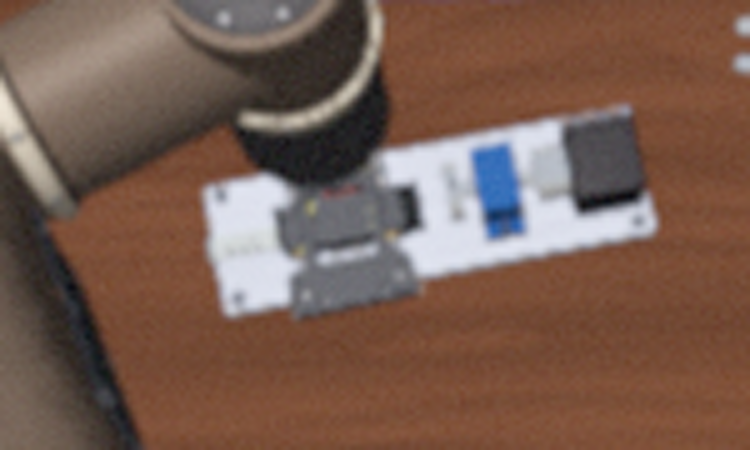

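Hook sits on the edge with the blade drawn out (blade and edge at (253,310)), and the collar (254,117) is in line with the ruler. About 16 mm to go; smaller steps.

Emit:
apply_moves:
  targets:
    - [[0.1,0,0],[0,0,0],30]
    - [[0.1,0,0],[0,0,0],30]
    - [[0.08,0,0],[0,0,0],30]

```text
time_s: 8.4
tcp_pos: [0.6221, 0.0984, 0.0629]
eef_rot: [-179.8, 0.1, -79.4]
contact_force: [-1.5, 5.6, -1.0]
gripper_width: 0.0344
```

```bash
python3 - <<'E'
from plant import r
from h import *
s=r.get_state(); st(s)
E
```

```text
t 8.4 TCP s,t mm -107.6 -1.1 hook s -37.6 underside above plate mm 0.5 rot [-1.7981e+02  6.0000e-02 -7.9400e+01] F along 5.8 0.47 -0.95 M [1.91 0.71 0.15]
```

Emit:
apply_moves:
  targets:
    - [[0.05,0,0],[0,0,-0.01],30]
    - [[0.05,0,0],[0,0,0],30]

```text
time_s: 8.6
tcp_pos: [0.6229, 0.0944, 0.0629]
eef_rot: [-179.8, 0.1, -79.3]
contact_force: [-1.1, 4.9, -1.5]
gripper_width: 0.0347
```

Emit:
apply_moves:
  targets:
    - [[0.05,0,0],[0,0,0],30]

```text
time_s: 8.7
tcp_pos: [0.6233, 0.0925, 0.0629]
eef_rot: [-179.8, 0.1, -79.3]
contact_force: [-1.8, 5.7, -2.1]
gripper_width: 0.0347
```

```bash
python3 - <<'E'
from plant import r
from h import *
s=r.get_state(); st(s)
E
```

```text
t 8.7 TCP s,t mm -113.6 -1.2 hook s -43.6 underside above plate mm 0.5 rot [-1.798e+02  9.000e-02 -7.930e+01] F along 5.94 0.74 -2.1 M [1.94 0.7  0.05]
```

Emit:
apply_moves:
  targets:
    - [[0.03,0,0],[0,0,0],30]

```text
time_s: 8.8
tcp_pos: [0.6235, 0.0914, 0.0629]
eef_rot: [-179.8, 0.1, -79.3]
contact_force: [-1.9, 5.2, -1.7]
gripper_width: 0.0348
```

```bash
python3 - <<'E'
from plant import r
from h import *
s=r.get_state(); st(s)
c=r.capture("wrist"); cv2.imwrite("pics/w8.png",cv2.resize(c["img"][60:340,170:340],None,fx=2.1,fy=2.1))
E
```

```text
t 8.8 TCP s,t mm -114.8 -1.2 hook s -44.8 underside above plate mm 0.5 rot [-1.798e+02  1.000e-01 -7.930e+01] F along 5.45 0.93 -1.7 M [1.95 0.72 0.09]
```

View pics/w8.png

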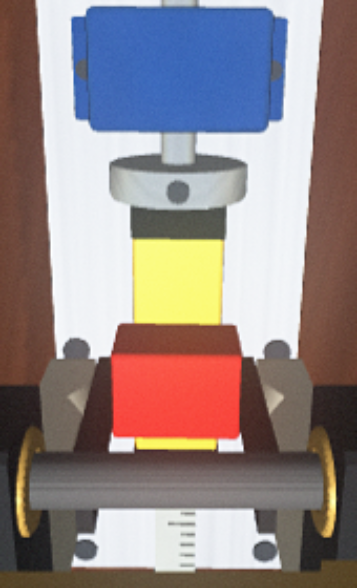

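The heel is just hidden under the collar's rim (crop (178,205)), centred on it. Continue in 1 mm steps until contact shows.

Emit:
apply_moves:
  targets:
    - [[0.03,0,0],[0,0,0],30]

```text
time_s: 8.95
tcp_pos: [0.6237, 0.0906, 0.0629]
eef_rot: [-179.8, 0.1, -79.3]
contact_force: [-3.6, 11.3, 0.6]
gripper_width: 0.0344
```

Emit:
apply_moves:
  targets:
    - [[0.03,0,0],[0,0,0],30]

```text
time_s: 9.05
tcp_pos: [0.6238, 0.0905, 0.063]
eef_rot: [-179.8, 0.2, -79.3]
contact_force: [-5.1, 11.9, -0.3]
gripper_width: 0.0344
```

Contact: force along the plate jumped from 5.5 to 12.5 N (about 7 N on the collar). Hold for a moment, then press.

Emit:
apply_moves:
  targets:
    - [[0.025,0,0],[0,0,0],30]
    - [[0.025,0,0],[0,0,0],30]
    - [[0.025,0,0],[0,0,0],30]

```text
time_s: 9.35
tcp_pos: [0.6237, 0.0907, 0.063]
eef_rot: [-179.7, 0.4, -79.3]
contact_force: [-2.6, 8.6, -1.1]
gripper_width: 0.0346
```

Emit:
apply_moves:
  targets:
    - [[0.025,0,0.03],[0,0,0],30]
    - [[0.025,0,0.04],[0,0,0],30]

```text
time_s: 9.55
tcp_pos: [0.6242, 0.0908, 0.0626]
eef_rot: [-179.6, 0.5, -79.2]
contact_force: [-9.3, 9.1, 15.4]
gripper_width: 0.0348
```

```bash
python3 - <<'E'
from plant import r
from h import *
s=r.get_state(); st(s)
E
```

```text
t 9.55 TCP s,t mm -115.5 -1.7 hook s -45.5 underside above plate mm 0.2 rot [-179.63    0.54  -79.21] F along 10.59 7.51 15.38 M [3.71 3.93 0.  ]
```

Emit:
apply_moves:
  targets:
    - [[0.025,0.01,0.055],[-0.02,0.03,0],30]

```text
time_s: 9.65
tcp_pos: [0.6241, 0.0908, 0.0624]
eef_rot: [-179.7, 0.3, -79.2]
contact_force: [-7.3, 9.1, 14.3]
gripper_width: 0.0348
```

Emit:
apply_moves:
  targets:
    - [[0.025,0.01,0.06],[-0.02,0.03,0],30]

```text
time_s: 9.75
tcp_pos: [0.6241, 0.0908, 0.0618]
eef_rot: [-179.8, 0.2, -79.1]
contact_force: [-6.7, 8.7, 10.2]
gripper_width: 0.0346
```

```bash
python3 - <<'E'
from plant import r
from h import *
s=r.get_state(); st(s)
E
```

```text
t 9.75 TCP s,t mm -115.5 -1.7 hook s -45.5 underside above plate mm -0.6 rot [-1.7978e+02  1.6000e-01 -7.9130e+01] F along 9.8 5.01 10.19 M [ 3.36  2.99 -0.01]
```

Emit:
apply_moves:
  targets:
    - [[0.025,0.01,0.07],[-0.02,0.02,0],30]

```text
time_s: 9.85
tcp_pos: [0.624, 0.0908, 0.0605]
eef_rot: [-179.9, 0.0, -79.1]
contact_force: [-5.3, 8.3, 4.6]
gripper_width: 0.0345
```

Emit:
apply_moves:
  targets:
    - [[0.025,0.01,0.07],[-0.02,0.02,0],30]

```text
time_s: 9.95
tcp_pos: [0.6238, 0.0907, 0.0583]
eef_rot: [-180.0, -0.1, -79.1]
contact_force: [-0.8, 7.1, -5.8]
gripper_width: 0.0346
```

Emit:
apply_moves:
  targets:
    - [[0.03,0,0.06],[0,0,0],30]

```text
time_s: 10.05
tcp_pos: [0.6243, 0.09, 0.0567]
eef_rot: [-179.9, -0.1, -79.1]
contact_force: [-6.8, 6.4, 14.6]
gripper_width: 0.0344
```

```bash
python3 - <<'E'
from plant import r
from h import *
s=r.get_state(); st(s)
E
```

```text
t 10.05 TCP s,t mm -116.3 -1.7 hook s -46.3 underside above plate mm -5.7 rot [-1.7992e+02 -5.0000e-02 -7.9050e+01] F along 7.53 5.51 14.57 M [ 2.62  2.97 -0.05]
```

Emit:
apply_moves:
  targets:
    - [[0.03,0,0.01],[0,0,0],30]

```text
time_s: 10.15
tcp_pos: [0.6243, 0.0899, 0.0571]
eef_rot: [-179.9, 0.0, -79.0]
contact_force: [-7.3, 12.4, 5.6]
gripper_width: 0.0347
```

```bash
python3 - <<'E'
from plant import r
from h import *
s=r.get_state(); st(s)
c=r.capture("wrist"); cv2.imwrite("pics/w9.png",c["img"]); np.savez("w9.npz",**c,pos=s["tcp_pos"],rot=s["eef_rot"])
st(r.get_state())
c,T=loadw("w9.npz")
f=lambda us,vs:np.median([depthpt(c,u,v,T)[2] for u in us for v in vs])
print("knob",f(range(240,270,3),range(235,258,3)),"case",f(range(243,268,3),range(178,204,3)))
print([(v,c["img"][v,255].tolist(),depthpt(c,255,v,T)[2].round(4)) for v in range(130,280,8)])
E
```

```text
t 10.15 TCP s,t mm -116.4 -1.7 hook s -46.4 underside above plate mm -5.3 rot [-1.7989e+02  2.0000e-02 -7.9040e+01] F along 13.55 4.99 5.65 M [ 4.7   2.96 -0.04]
t 10.2 TCP s,t mm -116.3 -1.7 hook s -46.3 underside above plate mm -5.3 rot [-1.7989e+02  3.0000e-02 -7.9040e+01] F along 10.64 4.07 4.89 M [ 3.87  2.47 -0.03]
knob 0.07078342769983333 case 0.044520966609378404
[(130, [205, 197, 188], np.float64(0.0508)), (138, [206, 196, 189], np.float64(0.0508)), (146, [115, 113, 115], np.float64(0.0629)), (154, [119, 115, 109], np.float64(0.0673)), (162, [171, 167, 161], np.float64(0.0668)), (170, [78, 83, 81], np.float64(0.044)), (178, [101, 215, 213], np.float64(0.0435)), (186, [126, 251, 251], np.float64(0.0437)), (194, [128, 251, 251], np.float64(0.0436)), (202, [120, 250, 250], np.float64(0.0439)), (210, [121, 250, 251], np.float64(0.0442)), (218, [56, 73, 127], np.float64(0.0519)), (226, [51, 68, 128], np.float64(0.0636)), (234, [72, 87, 250], np.float64(0.071)), (242, [68, 81, 249], np.float64(0.0708)), (250, [69, 83, 250], np.float64(0.07)), (258, [67, 78, 249], np.float64(0.0695)), (266, [61, 69, 248], np.float64(0.0718)), (274, [92, 238, 247], np.float64(0.0452))]
```

View pics/w9.png

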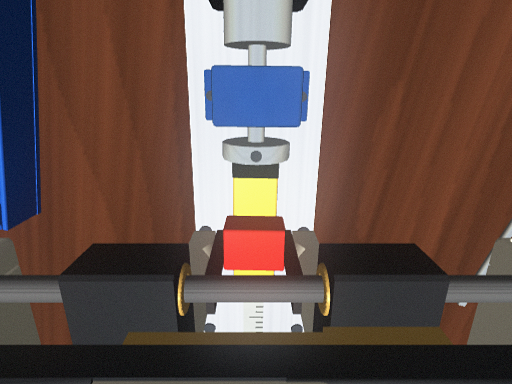

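The knob is clicked: knob–case difference is now ≈26.5 mm (was 32), and the heel is at the collar (256,160) with force still on it. Relax the side and pull forces, then open.

Emit:
apply_moves:
  targets:
    - [[0.005,0.02,0],[0,0,0],30]
    - [[0.0,0.01,0],[0,0,0],30]

```text
time_s: 10.4
tcp_pos: [0.6235, 0.0905, 0.0578]
eef_rot: [-179.8, 0.1, -79.0]
contact_force: [0.3, 2.9, -4.1]
gripper_width: 0.0346
```

```bash
python3 - <<'E'
from plant import r
from h import *
s=r.get_state(); st(s)
E
```

```text
t 10.4 TCP s,t mm -115.6 -1.0 hook s -45.6 underside above plate mm -4.6 rot [-1.7979e+02  8.0000e-02 -7.9010e+01] F along 2.78 -0.85 -4.1 M [ 0.97 -0.04 -0.03]
```

Emit:
apply_moves:
  targets:
    - [[0.012,0,0.025],[0,0,0],30]

```text
time_s: 10.5
tcp_pos: [0.6238, 0.0902, 0.0572]
eef_rot: [-179.8, 0.1, -79.0]
contact_force: [-4.1, 6.0, 5.6]
gripper_width: 0.0342
```

```bash
python3 - <<'E'
from plant import r
from h import *
s=r.get_state(); st(s)
E
```

```text
t 10.5 TCP s,t mm -116.0 -1.2 hook s -46.0 underside above plate mm -5.2 rot [-1.7977e+02  7.0000e-02 -7.8990e+01] F along 6.61 2.96 5.56 M [2.35 1.59 0.04]
```

Forces are gentle (≈6 N along, 5.6 N down). Now open.

Emit:
apply_moves:
  targets:
    - [[0,0,0],[0,0,0],60]
    - [[0,0,0],[0,0,0],60]
    - [[0,0,0],[0,0,0],60]
    - [[0,0,0],[0,0,0],60]

```text
time_s: 10.9
tcp_pos: [0.6244, 0.0879, 0.0578]
eef_rot: [-179.8, -0.1, -79.0]
contact_force: [0.2, 0.2, -0.6]
gripper_width: 0.058
```

```bash
python3 - <<'E'
from plant import r
from h import *
s=r.get_state(); st(s); print(s["gripper_width"])
c=r.capture("wrist"); cv2.imwrite("pics/w10.png",c["img"]); np.savez("w10.npz",**c,pos=s["tcp_pos"],rot=s["eef_rot"])
c,T=loadw("w10.npz")
f=lambda us,vs:np.median([depthpt(c,u,v,T)[2] for u in us for v in vs])
print("knob",f(range(240,270,3),range(238,258,3)),"case",f(range(243,268,3),range(182,204,3)))
E
```

```text
t 10.9 TCP s,t mm -118.4 -1.5 hook s -48.4 underside above plate mm -4.6 rot [-1.7977e+02 -8.0000e-02 -7.9000e+01] F along 0.2 -0.23 -0.64 M [ 0.02  0.12 -0.02]
0.05804647162563555
knob 0.07044009921494641 case 0.044140071882303386
```

View pics/w10.png

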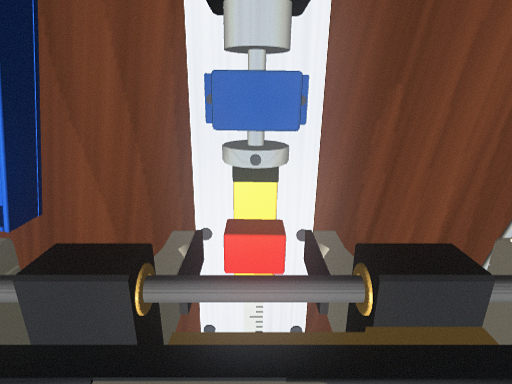

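The knob (255,248) stays down, the fingers are clear on both sides and the wrist force is zero. Raise straight up.

Emit:
apply_moves:
  targets:
    - [[0,0,0],[0,0,0],70]
    - [[0,0,-0.2],[0,0,0],70]
    - [[0,0,-0.5],[0,0,0],70]
    - [[0,0,-0.7],[0,0,0],70]
    - [[0,0,-0.7],[0,0,0],70]

```text
time_s: 11.45
tcp_pos: [0.6213, 0.0862, 0.1409]
eef_rot: [179.7, -0.2, -79.1]
contact_force: [1.1, 0.4, 0.3]
gripper_width: 0.0699
```

Emit:
apply_moves:
  targets:
    - [[0.3,0,-0.7],[0,0,0],70]
    - [[-0.8,0,-0.7],[0,0,0],70]
    - [[-0.8,0,-0.3],[0,0,0],70]
    - [[-0.5,0,0],[0,0,0],70]
    - [[0,0,0],[0,0,0],70]

```text
time_s: 11.95
tcp_pos: [0.61, 0.1587, 0.2209]
eef_rot: [-179.7, -0.1, -79.2]
contact_force: [-0.9, -0.5, 0.1]
gripper_width: 0.0702
```

```bash
python3 - <<'E'
from plant import r
from h import *
s=r.get_state(); st(s)
c=r.capture("wrist"); cv2.imwrite("pics/w11.png",c["img"]); np.savez("w11.npz",**c,pos=s["tcp_pos"],rot=s["eef_rot"])
c=r.capture("top"); cv2.imwrite("pics/t11.png",c["img"])
c=r.capture("side"); cv2.imwrite("pics/s11.png",cv2.resize(c["img"][130:220,230:350],None,fx=6,fy=6,interpolation=cv2.INTER_CUBIC))
E
```

```text
t 11.95 TCP s,t mm -46.2 0.0 hook s 23.8 underside above plate mm 158.5 rot [-1.7968e+02 -9.0000e-02 -7.9170e+01] F along -0.35 0.96 0.06 M [-0.    0.15 -0.01]
```

View pics/w11.png

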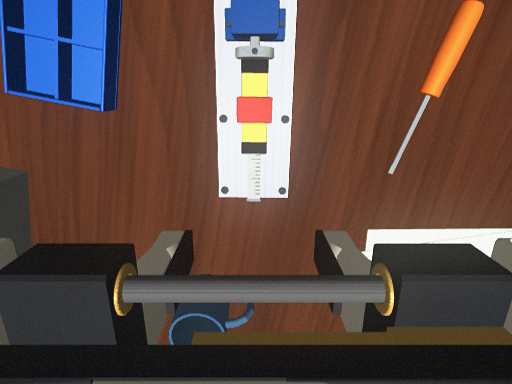

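View pics/s11.png

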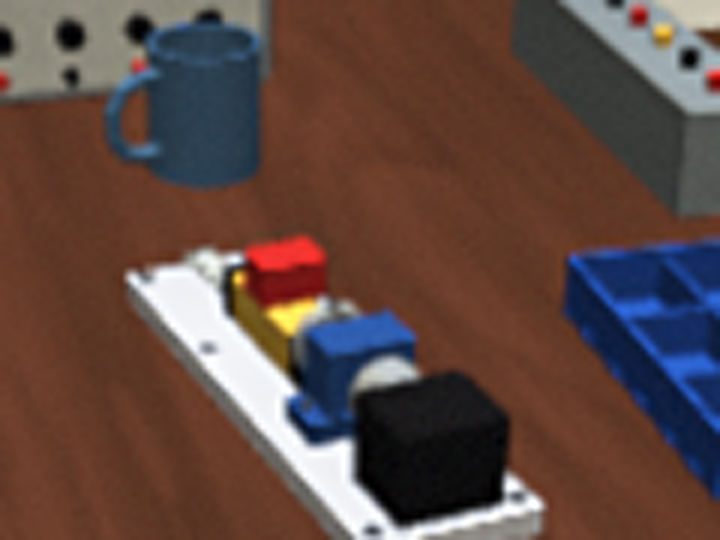

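View pics/t11.png

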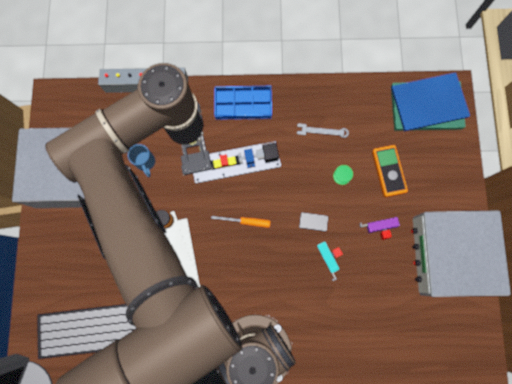

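Ruler stands on the plate, knob (254,110), heel at the collar (255,58), hook over the edge at (254,200). Check the hook gap and squareness numerically.

```bash
python3 - <<'E'
from h import *
c,T=loadw("w11.npz"); im=c["img"].astype(int);b,g,r=im[...,0],im[...,1],im[...,2]
cv2.imwrite("pics/w11c.png",cv2.resize(c["img"][145:210,210:300],None,fx=8,fy=8,interpolation=cv2.INTER_CUBIC))
f=lambda us,vs:np.median([depthpt(c,u,v,T)[2] for u in us for v in vs])
print("knob z",f(range(242,266,3),range(103,119,3)),"case front",f(range(245,265,3),range(127,140,3)),"case rear",f(range(245,265,3),range(77,90,3)))
y=maskpts((r>180)&(g>180)&(b<170),(235,275,65,160))
for s in(0,1):
    q=[]
    for v in sorted(set(y[:,1])):
        if v<94 or v>124:
            u=y[y[:,1]==v][:,0]
            if len(u)>15: q.append(onz(c,(u.min()-.5 if s==0 else u.max()+.5,v),.044,T)[:2])
    f2=cv2.fitLine(np.float32(q),cv2.DIST_HUBER,0,.001,.001).ravel(); print("edge ang",np.degrees(np.arctan2(f2[1],f2[0])))
m=(r>140)&(g>140)&(b>140)
E=[]
for u in list(range(224,245))+list(range(264,286)):
    v=np.nonzero(m[150:215,u])[0]+150; E.append(onz(c,(u,v.max()+.5),.016,T)[:2])
fe=cv2.fitLine(np.float32(E),cv2.DIST_HUBER,0,.001,.001).ravel();print("end edge ang",np.degrees(np.arctan2(fe[1],fe[0])))
print("edge s",[(np.array(E).mean(0)-M)@XP])
for v in range(192,206): print(v,im[v,240],im[v,254],depthpt(c,254,v,T).round(4)[2],((onz(c,(254,v),.016,T)[:2]-M)@XP*1e3).round(1))
E
```

```text
knob z 0.0703562569167197 case front 0.044204483678734974 case rear 0.04450778893279028
edge ang -79.80626
edge ang -79.49194
end edge ang 9.726158
edge s [np.float64(0.00029887740241350835)]
192 [245 241 239] [232 236 232] 0.0204 -6.7
193 [245 241 238] [233 236 231] 0.0202 -5.4
194 [245 241 238] [233 237 232] 0.0194 -4.0
195 [247 242 240] [235 238 233] 0.0197 -2.6
196 [241 237 235] [232 236 232] 0.0192 -1.3
197 [160 170 185] [232 238 234] 0.02 0.1
198 [ 63  73 116] [224 228 221] 0.0198 1.5
199 [ 66  79 117] [199 196 189] 0.0207 2.9
200 [ 70  82 120] [202 198 192] 0.0206 4.2
201 [ 65  79 115] [141 142 156] 0.0211 5.6
202 [ 67  81 115] [ 65  76 113] -0.0001 7.0
203 [ 67  81 119] [ 66  77 114] 0.0009 8.4
204 [ 65  77 117] [ 65  78 112] 0.0 9.8
205 [ 67  81 120] [ 66  81 117] -0.0002 11.2
```

View pics/w11c.png

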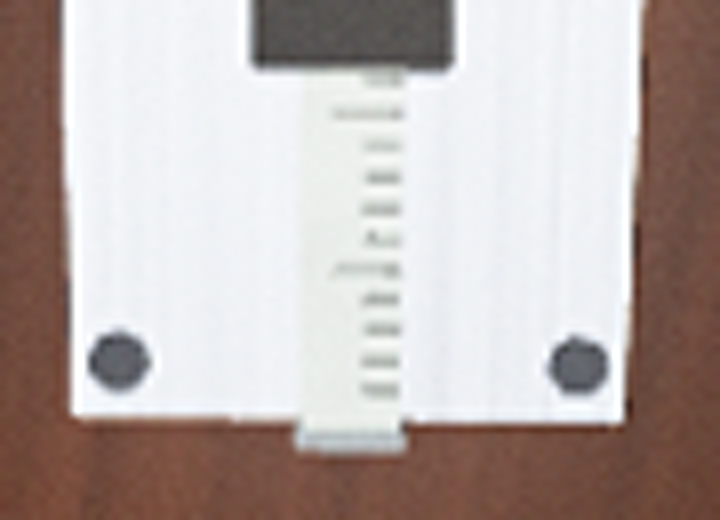

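```bash
python3 - <<'E'
from plant import r
print(r.close_job(), r.get_state()["time_s"])
E
```

```text
the job is handed in; nothing more can be done
the job is handed in; nothing more can be done
```

The measurement is done and the job was handed in at about 12 s. The yellow ruler stands on the plate with its hook on the free end, its heel at the collar and the blade locked.

**What I did:** I took the ruler by its red knob, lowered it with the hook just past the free end, and drew it back against its spring. At contact the force along the plate rose from about 5.5 N to 12.5 N, so about 7 N on the collar. Keeping the heel against the collar, I pressed the knob down until it snapped. It yielded at about 15 N on the wrist reading, against the roughly 12 N stated. Then I let go and raised the arm.

**Last checks, from the pictures:**
- **Knob:** down by about 5.5 mm; its top is about 26 mm above the case, where it was 32 mm before.
- **Hook:** its face is about 0 to 1 mm from the plate's end face.
- **Squareness:** the ruler is within 0.5° of the plate's axis and level, with the case's front and rear tops within 0.3 mm of each other.
- **Heel:** at the collar. In the last view its exact contact is partly hidden by the collar's rim.
- **Collar position:** about 163 mm from the free end by picture and about 165 mm by arm travel, so the blade is out about 45 mm. I did not settle this 2 mm difference.
- **Other things:** no bystander or look-alike appears moved, judging the overhead view by eye.

**Forces:** the first set-down on the plate pushed harder than I meant, reading about 15 N at the wrist. The knob stayed up, and I backed off before drawing the blade. While holding the clicked ruler, the push along the plate briefly reached about 13.5 N. I could not tell how that was shared between collar and hook, so the hook came closer to its 14 N limit than I would like.

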